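Pin the belt tensioner back for belt fitting

ROBOT

A 6-joint arm with a two-finger parallel gripper is mounted at the origin on a cart in front of the work surface, level with it; the furniture and walls round the work are solid. World frame = base frame: x ahead of the robot, y to its left, z up, the work surface at z = 0. Lengths are in m, angles in rad, forces in N, time in s.
With the tool pointing down it reaches from about 0.35 to 0.95 m from the base axis. Payload 17.4 kg.
Tool frame: the origin (TCP) lies midway between the tips of the shut fingers; the grasp point (between the pads) lies manip.hold_point_z behind it (manip.hold_point_z is the distance from the TCP to the grasp point, in m); z points along the fingers, y is the direction in which the jaws open and shut (so a half turn about z gives the same grasp; the last joint's range is limited). The gripper opens to 93 mm and grips with 3 to 60 N. Pads are 15 mm wide; open, the fingers measure 128 mm over their backs; the gripper's body (75 mm by 188 mm) begins 65 mm behind the grasp point.
Start: joints at [-1.236, 0.116, 1.442, -0, 1.584, -0.038], TCP at [0.246, -0.629, 0.219] pointing down, gripper open.
Joint ranges: [-2.83, 2.83], [-0.83, 2.19], [0.07, 2.5], [-1.14, 4.28], [0.01, 3], [-2.97, 2.97]. Speed limits (rad/s): [1.89, 1.89, 2.22, 3.14, 3.14, 3.14].

INTERFACE

Orientations are given as a unit quaternion [x, y, z, w].
In Python, from station import manip gives the robot as it stands.
- The arm moves only by the tool jog_arm, never from a script. Its argument "rows" is a list of rows, each a list of 2 entries, a list of its own where there are three numbers: the shift along the world's x, y, z in mm, then the turn about the world's z in rad. A call has 1 to 20 rows; each row shifts and turns the commanded pose from where the row before left it; what a row does not reach is not made up. A row lasts 1/10 s, in which the tool goes at most 50 mm and 8.59 degrees, less where a joint would pass 70% of its speed; a pose out of reach is approached as far as the arm can. A call with a gripper value outside its range is refused whole. "gripper" is the opening, from 0 (shut) to 1 (fully open), set as the call begins (left out, the last holds). The fingers move at their own pace and stop on an object; the grip force is fixed at half the most. Time passes only in rows, so rows that do not move let the fingers close. It gives the time, the measured TCP pose, the force and the opening at its end, in the units of the state.
- manip.observe(): the state, without advancing time (a new reading comes with each control period).
- manip.capture(name): name is "scene" or "top" or "wrist"; returns a dict with "frame" (420x560x3 uint8, red, green, blue), "K" (3x3 intrinsics, pixels), "R" (3x3) and "t" (3): a world point X has camera coordinates R X + t; the wrist camera has in their place "hand_eye" (4x4, takes a point from camera to tool coordinates, whose origin is the TCP and whose axes are the flange's). Camera axes: x right, y down, z forward; pixel columns grow to the right and rows downward; lengths in m; the calibration is good to about 2 mm. A picture is of the moment at which its call begins: read the wrist's pose just before it. There is no depth.
- manip.hand_in(): hands the job in, once; it reports no verdict.
The state is a dict: "time": time; "joint_positions": joint angles; "joint_velocities": joint speeds; "joint_torque": joint torques, N m; "ee_pos": TCP position; "tool_rot": TCP orientation; "contact_force": force on the tool from outside, world axes, zero at the start; "wrist_torque": the same for the moment, N m; "opening": finger opening in m.
Only numpy, scipy, OpenCV 4.12 (cv2) and the standard library are available. Lean on these libraries where they do the work, as an engineer would, in place of code of your own. Each camera call takes 0.05 s, during which the arm holds its last target.

TASK

Lock the belt tensioner back so that its belt can be fitted: take the red-headed locking pin out of the wooden block, put it down through the brass bush on the sprung arm, swing the arm round against its spring with the pin feeling along the quadrant until it finds the lock hole, and press it fully home, collar on the bush, so that the arm stays back when you let go. Go easy on the pin, because the quadrant is soft alloy, do not let the arm snap back, and leave the oil can, the tape roll and the nail jar where they are.

Things in the scene. Friction and masses are not known exactly. Their poses are not given: they have to be found in the camera images.
- tensioner: Belt tensioner on a grey steel base plate 215 x 240 x 8 mm bolted to the bench. Origin: on the bench under the arm's pivot axis, which is its z axis (up). The plate reaches from x = -155 to +60 mm and y = -120 to +120 mm. Pivot hub 54 mm across, 51 mm high; all of it is less than 70 mm high.
- tension_arm (a joint): Angle of the sprung arm about the pivot, rad, anticlockwise seen from above: 0 at rest on its stop, end of travel 1.0. The spring pulls it back to 0 with 0.36 N m at 0 and 0.72 N m at 0.6 rad (3.6 to 7.2 N at the bush). One end carries the brass bush, the other a black idler pulley (60 mm across, 85 mm from the pivot, 67 mm high).
- bush_mouth (a point): Centre of the upper mouth of the brass bush on the arm, 48 mm above the bench, 100 mm from the pivot; swings with the arm. At arm angle 0 it lies at (-94, 34) mm in the tensioner's frame. Upright bore 13.2 mm, flared to 17 mm at the mouth, 24.5 mm long, outside 26 to 30 mm. A sprung ball in its wall grips the pin: it does not drop by itself but takes a push of 3 to 10 N.
- lock_quadrant: Curved alloy quadrant plate under the bush's path, clamped by two screws; top 22 mm above the bench, 84 to 141 mm from the pivot. Origin on the pivot axis, axes as the tensioner's. Its one lock hole, 13.6 mm wide, barely chamfered, 14 mm deep, is 100 mm from the pivot; the plate is slotted and set by hand, so the hole meets the bush at an arm angle of 0.40 to 0.80 rad: find it by feel or sight.
- lock_pin: Locking pin, 70 g. Origin: centre of its tip; z towards the head. Steel shank 12 mm across, 38 mm long, tip bevelled by 1.5 mm; collar 27 mm across, 38 to 43 mm from the tip; round red head 22 mm across, 43 to 77 mm. Starts upright in the block, collar on its top. Tip height above the bench: 22 mm riding on the quadrant, 10 mm fully home (collar on the bush).
- pin_block: Loose hardwood block 60 x 110 x 45 mm, 0.6 kg, with three holes drilled 40 mm deep in its top along y; the pin stands in the 15 mm hole at y = -30 mm. Origin: centre of its underside.
- oil_can: Green oil can, 65 mm across, 126 mm high, origin at the centre of its underside; leave it alone.
- tape_roll: Roll of tan masking tape lying flat, 77 mm across, 18 mm high, origin at the centre of its underside; leave it alone.
- nail_jar: Screw-top jar of tacks, 63 mm across, 76 mm high, origin at the centre of its underside; leave it alone.

How it is judged:
By the outcome, as a careful person would: the job done as asked, in the order asked, and still so for the second after the job is handed in, with the robot touching nothing.
It also fails if it takes over 64 s, if anything falls off the work surface, if the arm or the gripper's body presses on something with over 40 N, if the wrist force passes 120 N, or if a joint passes its speed limit or range.

## Working session

There is one attempt and no reset: what is moved stays moved. The work goes in short steps, Python scripts to look and compute and a tool call to move; the robot and the scene stay as the last step left them, time stands still between calls to the robot, and variables do not carry over. Pictures are saved under pics/ and viewed, and the job is handed in when it is done.

Besides the shell and the picture viewer there is one more tool, called after ">>>" as name([rows], argument=value, ...), one row to a line, values as JSON. jog_arm: Moves the arm, as the interface text tells. Its arguments: {"type":"object","properties":{"rows":{"type":"array","items":{"type":"array"}},"gripper":{"type":"number"}},"required":["rows"]}

```bash
ls; mkdir -p pics; python3 - <<'E'
from station import manip
import cv2
s=manip.observe();print(s['time'],s['ee_pos'],s['tool_rot'],s['opening'],s['contact_force'],manip.hold_point_z)
import pickle
for n in("scene","top","wrist"):
    c=manip.capture(n);pickle.dump(c,open(f'{n}0.pkl','wb'));cv2.imwrite(f'pics/{n}0.png',c['frame'][:,:,::-1])
    print(n,c['K'].tolist(),[ (k,c[k].round(4).tolist()) for k in c if k in('R','t','hand_eye')])
E
```

```text
pics
0.0 [ 0.24579083 -0.62843267  0.21789444] [ 9.82674508e-01  1.85338765e-01 -7.76112671e-05 -5.89350270e-04] 0.0930129290949064 [-0.37861028 -0.55352836 -0.26879552] 0.0188
scene [[442.17384557852665, 0.0, 284.45750972073847], [0.0, 442.17384557852665, 209.394387618755], [0.0, 0.0, 1.0]] [('R', [[-0.8281, -0.5606, 0.0041], [-0.2629, 0.3818, -0.8861], [0.4952, -0.7348, -0.4635]]), ('t', [0.5507, 0.1487, 1.2947])]
top [[380.1037299797673, 0.0, 285.78466075570395], [0.0, 380.1037299797673, 208.421531189722], [0.0, 0.0, 1.0]] [('R', [[0.0213, -0.9997, 0.0116], [-0.9968, -0.0221, -0.0763], [0.0766, -0.01, -0.997]]), ('t', [0.1315, 0.588, 1.0981])]
wrist [[373.8158755660941, 0.0, 278.6336825638522], [0.0, 373.8158755660941, 206.14464984524815], [0.0, 0.0, 1.0]] [('hand_eye', [[0.0001, -0.9634, -0.268, 0.0748], [1.0, -0.0002, 0.001, -0.0], [-0.001, -0.268, 0.9634, -0.1656], [0.0, 0.0, 0.0, 1.0]])]
```

View pics/top0.png

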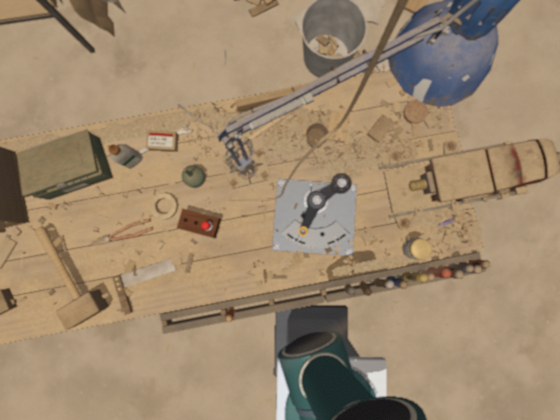

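View pics/scene0.png

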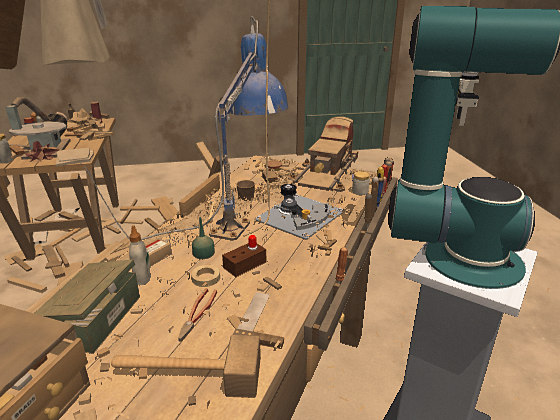

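View pics/wrist0.png

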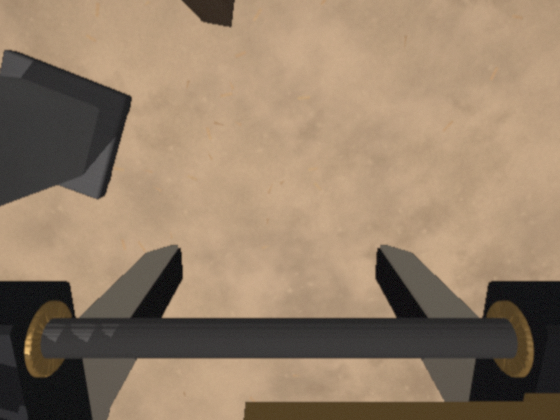

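Top view shows the tensioner near (315,215), the block with the red head at (207,226), the tape at (166,206), the can at (193,177) and the nail jar at about (418,248). I'll zoom in for detail.

```bash
cat > h.py <<'E'
import numpy as np,cv2,pickle
def ray(c,u,v,z):
    K,R,t=c['K'],c['R'],c['t']; C=-R.T@t
    d=R.T@np.linalg.solve(K,[u,v,1.]); return C+d*(z-C[2])/d[2]
def proj(c,X):
    p=c['K']@(c['R']@np.asarray(X)+c['t']); return p[:2]/p[2]
def wristcam(c,s):
    from scipy.spatial.transform import Rotation as Ro
    T=np.eye(4);T[:3,:3]=Ro.from_quat(s['tool_rot']).as_matrix();T[:3,3]=s['ee_pos']
    W=T@c['hand_eye']; d=dict(K=c['K'],R=W[:3,:3].T,t=-W[:3,:3].T@W[:3,3],frame=c['frame']); return d
E
python3 - <<'E'
from h import *
c=pickle.load(open('top0.pkl','rb'));f=c['frame'][:,:,::-1]
cv2.imwrite('pics/topz.png',cv2.resize(f[160:270,150:370],None,fx=3.6,fy=3.6,interpolation=cv2.INTER_CUBIC))
d=pickle.load(open('scene0.pkl','rb'));g=d['frame'][:,:,::-1]
cv2.imwrite('pics/scz.png',cv2.resize(g[170:290,190:360],None,fx=4.6,fy=4.6,interpolation=cv2.INTER_CUBIC))
def red(f,ch):
    h=cv2.cvtColor(f,cv2.COLOR_RGB2HSV);m=((h[...,0]<6)|(h[...,0]>174))&(h[...,1]>200)&(h[...,2]>150)
    n,l,s,ce=cv2.connectedComponentsWithStats(m.astype('uint8'))
    print([(s[i].tolist(),ce[i].round(1).tolist()) for i in range(1,n) if s[i,4]>8])
red(c['frame'],0);red(d['frame'],0)
E
```

```text
[([205, 222, 4, 6, 9], [207.0, 224.3])]
[([248, 235, 8, 5, 29], [251.9, 237.1]), ([146, 240, 13, 8, 17], [151.8, 243.2])]
```

View pics/topz.png

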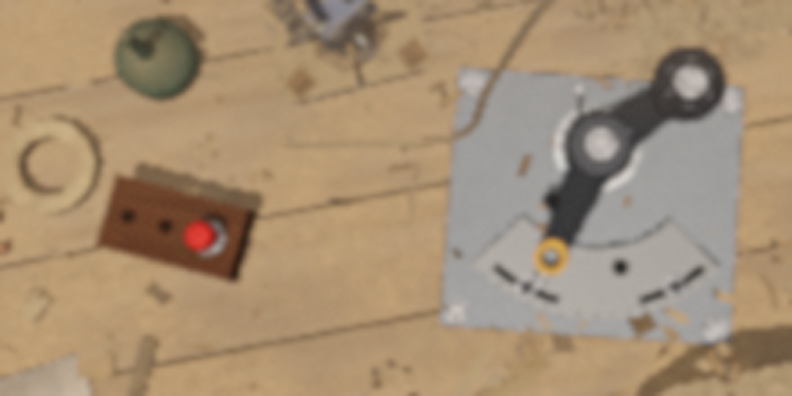

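View pics/scz.png

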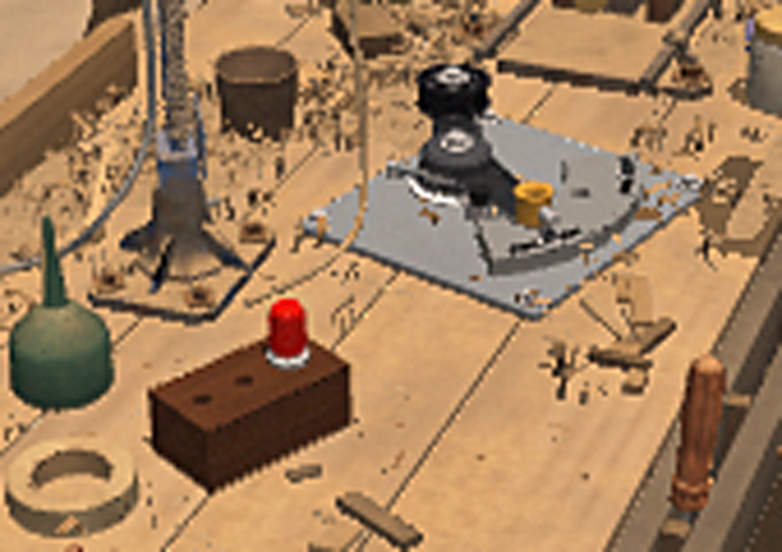

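```bash
python3 - <<'E'
from h import *
c=pickle.load(open('top0.pkl','rb'));d=pickle.load(open('scene0.pkl','rb'))
q=lambda x,y,z:ray(c,150+x/3.6,160+y/3.6,z)
for n,x,y,z in [('pivot',600,145,.051),('bush',551,256,.048),('hole',620,267,.022),('idler',690,82,.067),('tape',58,165,.018),('can',158,58,.06),('blockhole1',128,215,.045),('h2',165,226,.045),('TL',117,176,.045),('TR',257,206,.045),('BL',99,245,.045),('BR',233,279,.045),('plTL',462,70,.008),('plTR',745,90,.008),('plBL',443,322,.008),('plBR',730,343,.008),('pinhead',203,237,.084)]:
    X=q(x,y,z);print(n,X.round(4),'scene px',proj(d,X).round(1))
P,B,H=q(600,145,.051),q(551,256,.048),q(620,267,.022)
for a in(B,H):print(np.linalg.norm((a-P)[:2]),np.degrees(np.arctan2(*(a-P)[1::-1])))
def r(c,u,v):
    C=-c['R'].T@c['t'];return C,c['R'].T@np.linalg.solve(c['K'],[u,v,1.])
def tri(u,v):
    (a,b),(e,f)=r(c,*u),r(d,*v);s=np.linalg.lstsq(np.stack([b,-f],1),e-a,rcond=None)[0]
    return a+s[0]*b,e+s[1]*f
print('pin',tri((150+202/3.6,160+236/3.6),(190+288/4.6,170+325/4.6)))
C=-d['R'].T@d['t'];print('scene cam',C, -c['R'].T@c['t'])
# scene bush
print('bush scene',ray(d,190+533/4.6,170+188/4.6,.048),'pivot',ray(d,190+458/4.6,170+142/4.6,.051),'jar',ray(d,361,183,.04),ray(c,418,249,.076))
E
```

```text
pivot [0.6082 0.0563 0.051 ] scene px [289.  199.3]
bush [0.5189 0.0937 0.048 ] scene px [305.3 211.1]
hole [0.5116 0.0358 0.022 ] scene px [315.8 211.8]
idler [ 0.6582 -0.0127  0.067 ] scene px [288.1 184.9]
tape [0.5851 0.497  0.018 ] scene px [206.9 271. ]
can [0.6688 0.409  0.06  ] scene px [205.4 235.2]
blockhole1 [0.5443 0.4314 0.045 ] scene px [233.4 256.4]
h2 [0.5362 0.4016 0.045 ] scene px [242.4 252.5]
TL [0.5753 0.4414 0.045 ] scene px [222.5 254.6]
TR [0.5538 0.329  0.045 ] scene px [253.3 239.5]
BL [0.52   0.4534 0.045 ] scene px [235.1 263. ]
BR [0.4953 0.3461 0.045 ] scene px [265.9 248.1]
plTL [0.6727 0.1684 0.008 ] scene px [254.8 217.9]
plTR [ 0.6613 -0.068   0.008 ] scene px [295.4 194. ]
plBL [0.4636 0.1792 0.008 ] scene px [305.6 237.4]
plBR [ 0.4514 -0.0571  0.008 ] scene px [343.8 209.7]
pinhead [0.5271 0.3634 0.084 ] scene px [252.9 235.7]
0.09682919350396471 157.27116650745117
0.09872197391766906 -168.03782527200545
pin (array([0.52822216, 0.36707836, 0.06940017]), array([0.52671805, 0.36606105, 0.06915797]))
scene cam [-0.14594149  1.20337976  0.72954154] [0.49926296 0.15544854 1.13813562]
bush scene [0.51795652 0.09140213 0.048     ] pivot [0.5999361 0.0652721 0.051    ] jar [ 0.47230344 -0.23442272  0.04      ] [ 0.47546552 -0.22655545  0.076     ]
```

Hole and pin are visible. The hole measures about 0.605 rad of arm angle and the pin is at about (0.528, 0.366). I'll stop over the tensioner on the way for a wrist view.

>>> jog_arm([
  [[17,39,1],-0.02],
  [[17,39,1],-0.02],
  [[17,39,1],-0.02],
  [[17,39,1],-0.02],
  [[17,39,1],-0.02],
  [[17,39,1],-0.02],
  [[17,39,1],-0.02],
  [[17,39,1],-0.02],
  [[17,39,1],-0.02],
  [[17,39,1],-0.02],
  [[17,39,1],-0.02],
  [[17,39,1],-0.02],
  [[17,39,1],-0.02],
  [[17,39,1],-0.02],
  [[17,39,1],-0.02],
  [[17,39,1],-0.02],
  [[17,39,1],-0.02],
  [[17,39,1],-0.03],
  [[0,0,0],0],
  [[0,0,0],0],
], gripper=1.0)

```text
time: 2.15
ee_pos: [0.5518, 0.074, 0.2361]
tool_rot: [1.0, 0.002, -0.001, 0.0]
contact_force: [-0.1, -1.1, -0.1]
opening: 0.0927
```

```bash
python3 - <<'E'
from h import *
from station import manip
s=manip.observe();c=manip.capture('wrist');w=wristcam(c,s);pickle.dump((s,w),open('w1.pkl','wb'))
print(s['ee_pos'].round(4),s['tool_rot'].round(4),s['joint_positions'].round(3),s['contact_force'].round(2))
cv2.imwrite('pics/w1.png',cv2.resize(c['frame'][:,:,::-1],(800,600)))
E
```

```text
[0.5518 0.074  0.2361] [ 1.0e+00  2.4e-03 -5.0e-04  1.0e-04] [ 0.088 -0.146  1.673 -0.     1.616  1.654] [-0.1  -1.06 -0.13]
```

View pics/w1.png

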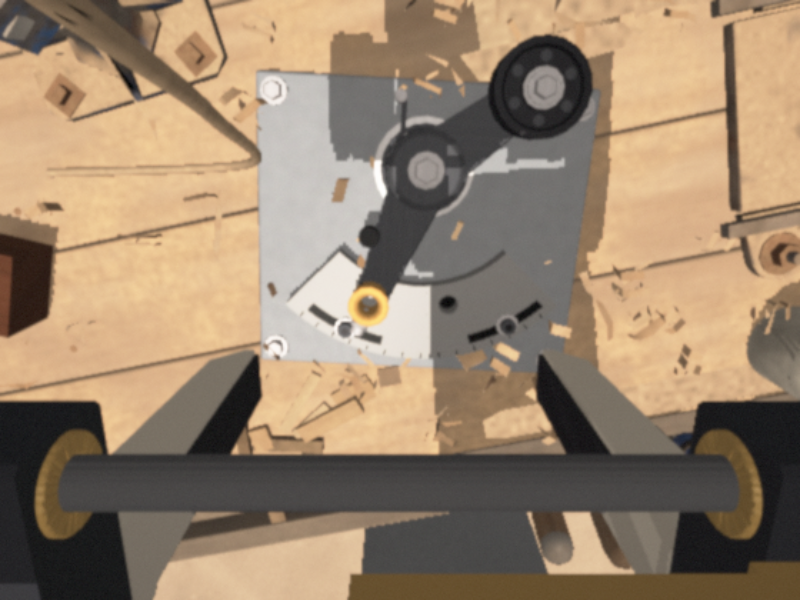

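Wrist view (800x600): bush (369,306), hub (426,170), lock hole (448,303); a hanging cord reaches the bench at the plate's left edge (258,157). Next I'll get the positions and the cord's run.

```bash
python3 - <<'E'
from h import *
s,w=pickle.load(open('w1.pkl','rb'));c=pickle.load(open('top0.pkl','rb'));d=pickle.load(open('scene0.pkl','rb'))
f=w['frame'];cv2.imwrite('pics/w1z.png',cv2.resize(f[90:250,180:420,::-1],None,fx=3.3,fy=3.3,interpolation=cv2.INTER_CUBIC))
q=lambda u,v,z:ray(w,u*.7,v*.7,z)
P,B,H=q(426,170,.051),q(369,306,.048),q(448,303,.022)
print(P,B,H)
for a in(B,H):print(np.linalg.norm((a-P)[:2]),np.degrees(np.arctan2(*(a-P)[1::-1])))
for n,u,v in[('TL',257,70),('BL',261,362),('TRish',598,92),('BR',564,373)]:print(n,q(u,v,.008).round(4))
print('cord base',q(258,157,.0))
for z in(.05,.1,.15,.2,.25,.3):
    X=q(150,55,z);print(z,X.round(3),proj(c,X).round(0),proj(d,X).round(0))
E
```

```text
[0.6117223  0.05615584 0.051     ] [0.51973192 0.09368892 0.048     ] [0.51444992 0.03651171 0.022     ]
0.09935272027475599 157.80400460658902
0.09923613040152549 -168.58269161994914
TL [0.6761 0.1709 0.008 ]
BL [0.4609 0.1819 0.008 ]
TRish [ 0.6631 -0.0642  0.008 ]
BR [ 0.4525 -0.0592  0.008 ]
cord base [0.61818466 0.17600892 0.        ]
0.05 [0.679 0.225 0.05 ] [259. 175.] [242. 213.]
0.1 [0.672 0.204 0.1  ] [265. 174.] [248. 197.]
0.15 [0.664 0.182 0.15 ] [273. 174.] [253. 182.]
0.2 [0.657 0.161 0.2  ] [281. 174.] [259. 166.]
0.25 [0.649 0.139 0.25 ] [290. 174.] [264. 149.]
0.3 [0.642 0.118 0.3  ] [300. 174.] [270. 133.]
```

View pics/w1z.png

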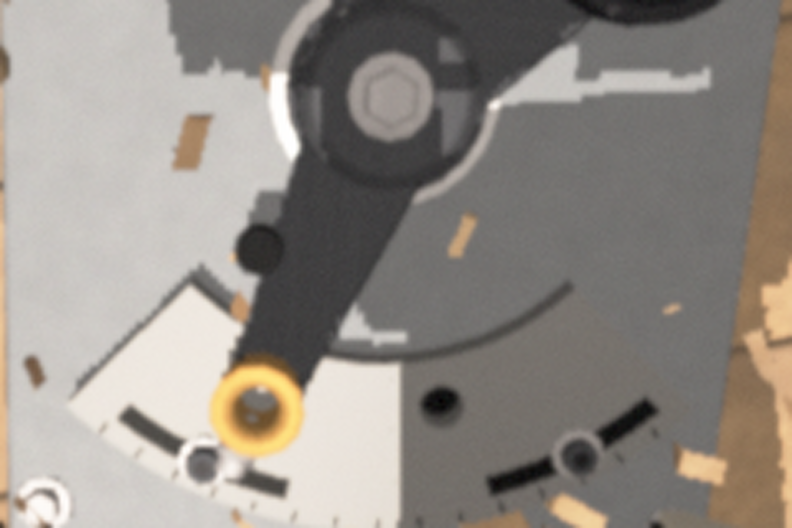

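Cord passes roughly (0.645, 0.13, 0.27). I'll locate it higher up before choosing the path, and I'll check the pin position.

```bash
python3 - <<'E'
from h import *
c=pickle.load(open('top0.pkl','rb'));d=pickle.load(open('scene0.pkl','rb'))
f=c['frame'][:,:,::-1];g=d['frame'][:,:,::-1]
cv2.imwrite('pics/c.png',np.hstack([cv2.resize(f[0:200,250:430],None,fx=2.2,fy=2.2),cv2.resize(g[0:220,220:360],(280,440))]))
for u,v in[(300,165),(320,142),(350,110),(380,55)]:
  print(u,v,[(z,ray(c,u,v,z)[:2].round(3).tolist(),proj(d,ray(c,u,v,z)).round(0).tolist()) for z in(.2,.3,.4,.5,.6,.7,.8)])
E
```

```text
300 165 [(0.2, [0.681, 0.113], [262.0, 159.0]), (0.3, [0.662, 0.117], [265.0, 131.0]), (0.4, [0.642, 0.122], [269.0, 101.0]), (0.5, [0.623, 0.126], [273.0, 68.0]), (0.6, [0.603, 0.131], [277.0, 31.0]), (0.7, [0.584, 0.136], [282.0, -9.0]), (0.8, [0.565, 0.14], [288.0, -54.0])]
320 142 [(0.2, [0.741, 0.064], [256.0, 152.0]), (0.3, [0.715, 0.073], [260.0, 125.0]), (0.4, [0.689, 0.083], [264.0, 96.0]), (0.5, [0.663, 0.093], [268.0, 65.0]), (0.6, [0.638, 0.103], [273.0, 29.0]), (0.7, [0.612, 0.113], [278.0, -10.0]), (0.8, [0.586, 0.122], [284.0, -53.0])]
350 110 [(0.2, [0.825, -0.011], [250.0, 141.0]), (0.3, [0.79, 0.007], [254.0, 117.0]), (0.4, [0.755, 0.024], [258.0, 90.0]), (0.5, [0.721, 0.042], [263.0, 60.0]), (0.6, [0.686, 0.06], [268.0, 27.0]), (0.7, [0.651, 0.078], [274.0, -10.0]), (0.8, [0.617, 0.095], [281.0, -52.0])]
380 55 [(0.2, [0.971, -0.087], [233.0, 129.0]), (0.3, [0.921, -0.061], [237.0, 107.0]), (0.4, [0.87, -0.035], [243.0, 83.0]), (0.5, [0.82, -0.009], [248.0, 56.0]), (0.6, [0.77, 0.016], [255.0, 25.0]), (0.7, [0.719, 0.042], [262.0, -11.0]), (0.8, [0.669, 0.068], [270.0, -51.0])]
```

View pics/c.png

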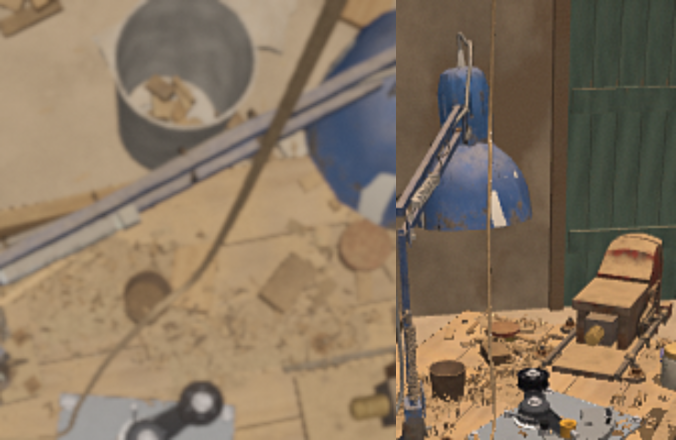

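Wrist view zoom confirms the hole at about 0.59 rad. The cord is near-vertical around x≈0.65–0.69, so I'll keep the tool at smaller x and go on to the pin.

>>> jog_arm([
  [[-30,0,0],0],
  [[-35,10,0],0],
  [[-20,30,0],0],
  [[0,40,-4],0],
  [[0,40,-4],0],
  [[0,40,-4],0],
  [[12,40,-4],0],
  [[20,40,-4],0],
  [[20,30,-4],0],
  [[10,20,-4],0],
  [[0,0,0],0],
  [[0,0,0],0],
  [[0,0,0],0],
])

```text
time: 3.5
ee_pos: [0.5289, 0.3621, 0.2092]
tool_rot: [1.0, 0.001, 0.0, -0.0]
contact_force: [0.2, -0.9, 0.1]
opening: 0.0931
```

```bash
python3 - <<'E'
from h import *
from station import manip
s=manip.observe();c=manip.capture('wrist');w=wristcam(c,s);pickle.dump((s,w),open('w2.pkl','wb'))
print(s['ee_pos'].round(4),s['tool_rot'].round(4),s['contact_force'].round(2))
cv2.imwrite('pics/w2.png',cv2.resize(c['frame'][:,:,::-1],(800,600)))
f=c['frame'];h=cv2.cvtColor(f,cv2.COLOR_RGB2HSV);m=((h[...,0]<6)|(h[...,0]>174))&(h[...,1]>180)&(h[...,2]>120)
n,l,st,ce=cv2.connectedComponentsWithStats(m.astype('uint8'))
i=1+np.argmax(st[1:,4]);print(st[i],ce[i],ray(w,*ce[i],.07))
E
```

```text
[0.5289 0.3621 0.2092] [ 1.e+00  8.e-04  3.e-04 -1.e-04] [ 0.22 -0.9   0.12]
[258 182  27  28 268] [271.37313433 193.21641791] [0.53032101 0.36804893 0.07      ]
```

View pics/w2.png

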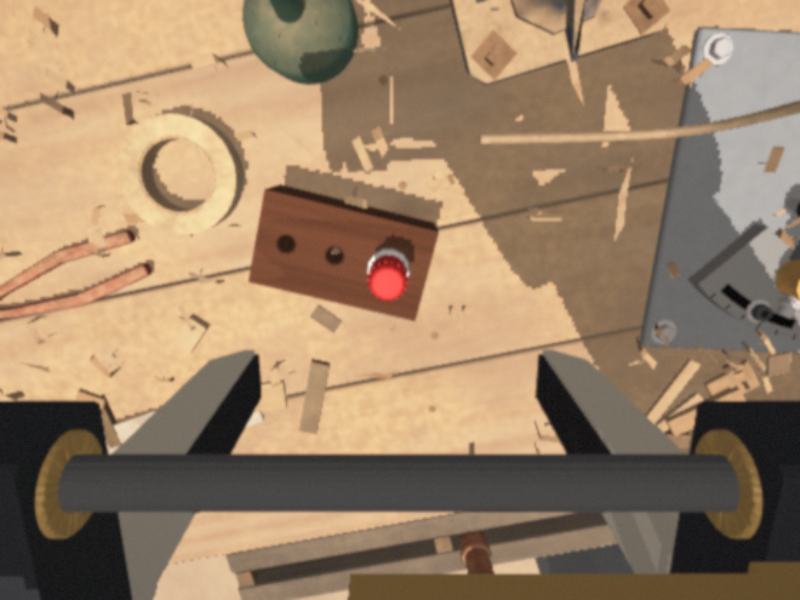

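Pin head at (386,282) with collar just behind it, block clear around. Computing the head centre.

```bash
python3 - <<'E'
from h import *
s,w=pickle.load(open('w2.pkl','rb'))
f=w['frame'];cv2.imwrite('pics/w2z.png',cv2.resize(f[155:225,240:310,::-1],None,fx=8,fy=8,interpolation=cv2.INTER_CUBIC))
for z in(.073,.078,.084):print(z,ray(w,386*.7,283*.7,z).round(4))
for u,v in((366,272),(411,272),(388,272)):print(ray(w,u*.7,v*.7,.05).round(4))
for dx,dz in((0,.05),(0,.084)):
  print([proj(w,[.529,.3675,z])/.7 for z in(.05,.073,.084)])
E
```

```text
0.073 [0.5269 0.369  0.073 ]
0.078 [0.5281 0.3689 0.078 ]
0.084 [0.5297 0.3687 0.084 ]
[0.5281 0.3819 0.05  ]
[0.5281 0.3539 0.05  ]
[0.5281 0.3682 0.05  ]
[array([389.14153063, 270.58462817]), array([388.53414914, 279.43895511]), array([388.21195406, 284.13587224])]
[array([389.14153063, 270.58462817]), array([388.53414914, 279.43895511]), array([388.21195406, 284.13587224])]
```

View pics/w2z.png

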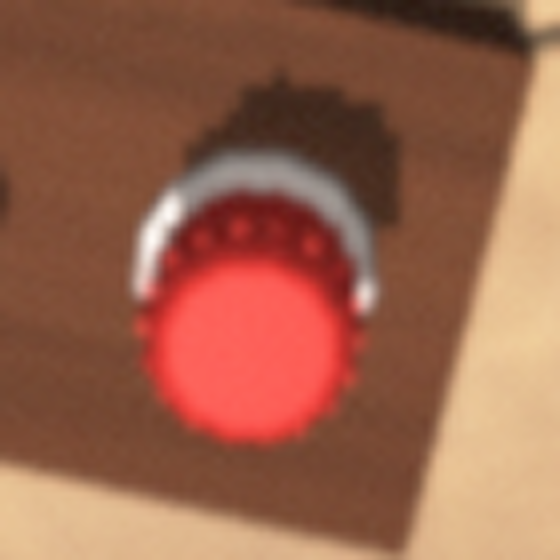

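>>> jog_arm([
  [[0,6.3,-20],0],
  [[0,0,-30],0],
  [[0,0,-30],0],
  [[0,0,-30],0],
  [[0,0,-20],0],
  [[0,0,-15],0],
  [[0,0,-10],0],
  [[0,0,0],0],
  [[0,0,0],0],
  [[0,0,0],0],
])

```text
time: 4.55
ee_pos: [0.5293, 0.37, 0.0549]
tool_rot: [1.0, 0.001, 0.001, -0.0]
contact_force: [-0.5, 0.9, 0.4]
opening: 0.0928
```

>>> jog_arm([
  [[0,0,0],0],
  [[0,0,0],0],
  [[0,0,0],0],
  [[0,0,0],0],
  [[0,0,0],0],
  [[0,0,0],0],
  [[0,0,0],0],
  [[0,0,0],0],
  [[0,0,0],0],
  [[0,0,0],0],
], gripper=0.0)

```text
time: 5.55
ee_pos: [0.5289, 0.3696, 0.0537]
tool_rot: [1.0, 0.001, 0.0, 0.0]
contact_force: [0.2, -0.3, -0.5]
opening: 0.0214
```

>>> jog_arm([
  [[0,0,3],0],
  [[0,0,6],0],
  [[0,0,10],0],
  [[0,0,15],0],
  [[0,0,20],0],
  [[0,0,20],0],
  [[0,0,20],0],
  [[0,0,0],0],
  [[0,0,0],0],
])

```text
time: 6.45
ee_pos: [0.529, 0.3697, 0.1483]
tool_rot: [1.0, 0.001, 0.0, -0.0]
contact_force: [0.3, 0.7, -2.5]
opening: 0.0217
```

```bash
python3 - <<'E'
from h import *
from station import manip
s=manip.observe();print(s['ee_pos'].round(4),s['contact_force'].round(2),s['opening'])
for n in('scene','wrist'):
  c=manip.capture(n);pickle.dump((s,c),open(f'{n}3.pkl','wb'))
  f=c['frame'][:,:,::-1]
  cv2.imwrite(f'pics/{n}3.png',cv2.resize(f[150:290,180:350],None,fx=4.2,fy=4.2,interpolation=cv2.INTER_CUBIC) if n=='scene' else f)
E
```

```text
[0.529  0.3697 0.1483] [ 0.31  0.71 -2.49] 0.021699439541863298
```

View pics/scene3.png

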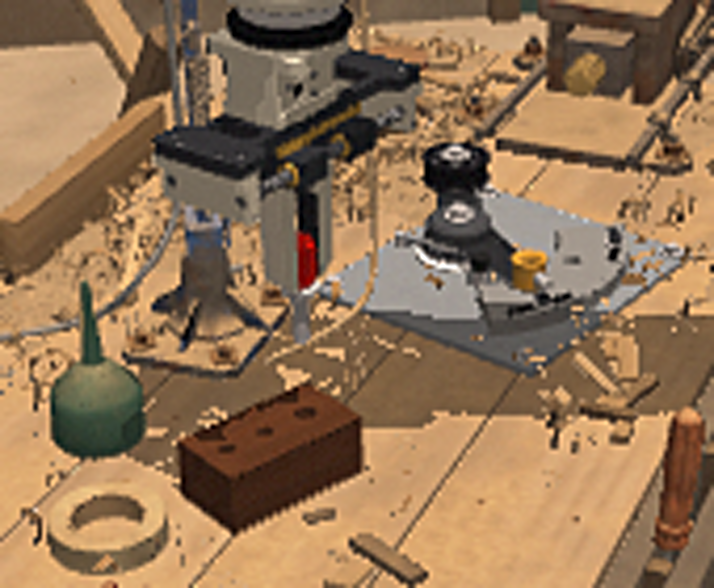

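View pics/wrist3.png

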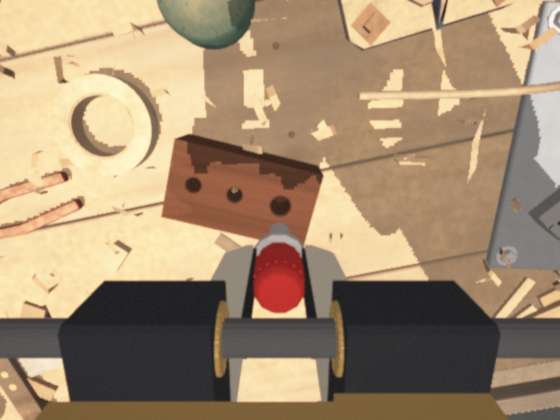

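Pin is upright in the jaws and the block stays put with an empty hole. Carrying it to the bush, away from the cord.

>>> jog_arm([
  [[-20,-10,0],-0.02],
  [[-25,-20,0],-0.04],
  [[-5,-35,0],-0.04],
  [[0,-40,0],-0.04],
  [[0,-40,0],-0.04],
  [[0,-40,0],-0.05],
  [[0,-35,0],-0.05],
  [[15,-30,-5],-0.05],
  [[16,-20,-10],-0.04],
  [[9.5,-6,-10],-0.02],
  [[0,0,0],0],
  [[0,0,0],0],
  [[0,0,0],0],
])

```text
time: 7.85
ee_pos: [0.519, 0.0946, 0.1229]
tool_rot: [0.981, -0.192, -0.0, -0.0]
contact_force: [0.1, 0.7, -0.3]
opening: 0.0215
```

```bash
python3 - <<'E'
from h import *
from station import manip
s=manip.observe();print(s['time'],s['ee_pos'].round(4),s['tool_rot'].round(4),s['contact_force'].round(2),s['opening'])
for n in('scene','wrist','top'):
  c=manip.capture(n);
  if n=='wrist':c=wristcam(c,s)
  pickle.dump((s,c),open(f'{n}4.pkl','wb'))
  f=c['frame'][:,:,::-1]
  a=s['ee_pos'];print(n,[proj(c,[a[0],a[1],z]).round(1).tolist() for z in(a[2]-.0467,.048)],proj(c,[.5195,.0937,.048]))
  f={'scene':f[150:250,240:360],'wrist':f[120:300,180:380],'top':f[190:270,270:360]}[n]
  cv2.imwrite(f'pics/{n}4.png',cv2.resize(f,None,fx=4 if n=='wrist' else 6,fy=4 if n=='wrist' else 6,interpolation=cv2.INTER_CUBIC))
E
```

```text
7.85 [0.519  0.0946 0.1229] [ 9.815e-01 -1.916e-01 -0.000e+00 -1.000e-04] [ 0.1   0.69 -0.34] 0.021519131395629096
scene [[305.3, 203.5], [305.1, 211.2]] [305.10632736 211.01320921]
wrist [[278.9, 231.5], [278.8, 217.6]] [279.79016285 216.44934693]
top [[303.3, 230.9], [302.7, 231.1]] [303.05840278 230.90439818]
```

View pics/scene4.png

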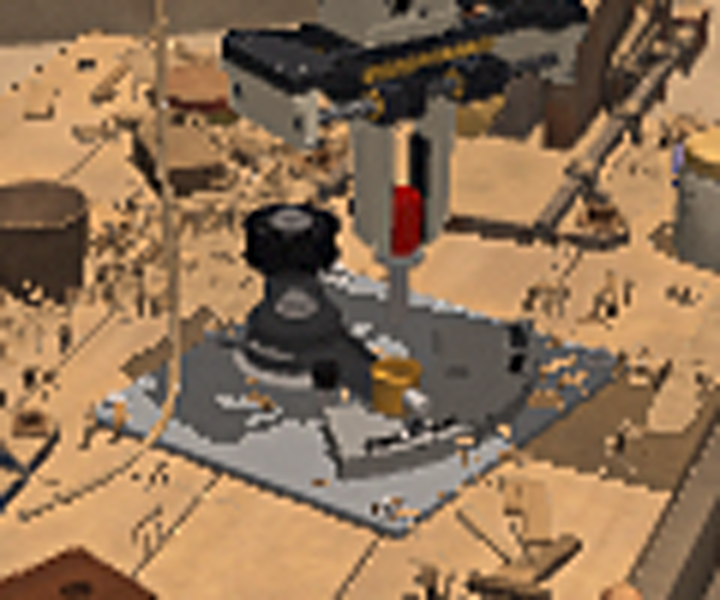

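View pics/wrist4.png

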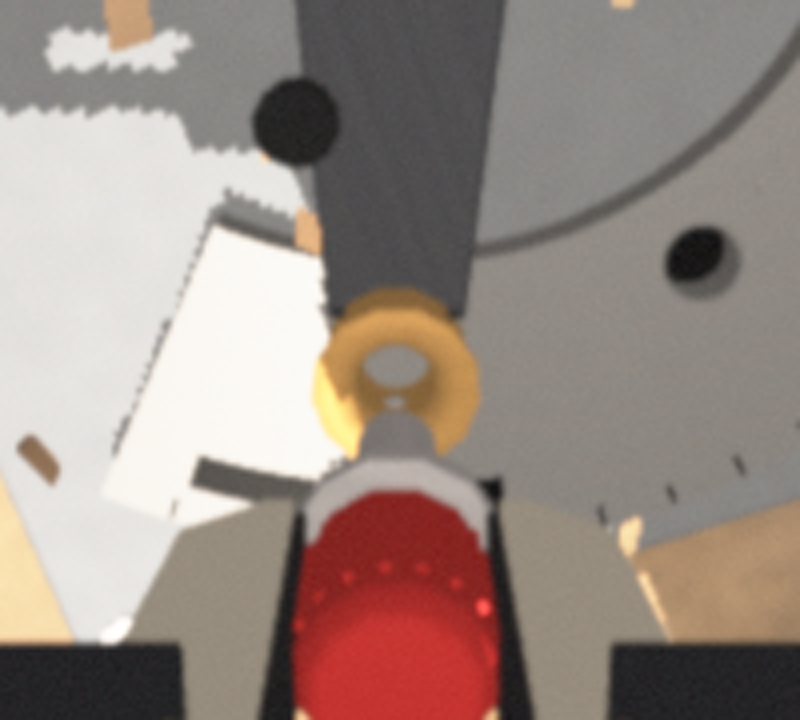

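Pin tip lines up with the bush mouth within about 1 mm (bush centre at zoom (398,384), tip at column 395). Small correction, then lower into the flare.

>>> jog_arm([
  [[0.5,-0.9,-6],0],
  [[0,0,-8],0],
  [[0,0,-7],0],
  [[0,0,-4],0],
  [[0,0,-2],0],
  [[0,0,-2],0],
  [[0,0,-2],0],
  [[0,0,0],0],
  [[0,0,0],0],
])

```text
time: 8.9
ee_pos: [0.5199, 0.0928, 0.0918]
tool_rot: [0.981, -0.192, 0.0, -0.0]
contact_force: [-0.1, 0.6, -0.0]
opening: 0.0212
```

>>> jog_arm([
  [[0,0,-1.5],0],
  [[0,0,-1.5],0],
  [[0,0,-1.5],0],
  [[0,0,0],0],
  [[0,0,0],0],
])

```text
time: 9.4
ee_pos: [0.5195, 0.093, 0.0866]
tool_rot: [0.981, -0.192, -0.001, -0.0]
contact_force: [-0.8, 4.6, -1.0]
opening: 0.0214
```

>>> jog_arm([
  [[0.2,0.5,0],0],
  [[0.2,0.5,0],0],
  [[0,0,0],0],
  [[0,0,0],0],
])

```text
time: 9.8
ee_pos: [0.52, 0.0937, 0.0869]
tool_rot: [0.981, -0.192, -0.0, 0.0]
contact_force: [-2.9, 2.7, -2.4]
opening: 0.0216
```

>>> jog_arm([
  [[-0.4,0.3,0],0],
  [[-0.3,0.2,0],0],
  [[0,0,0],0],
  [[0,0,0],0],
])

```text
time: 10.2
ee_pos: [0.5197, 0.0941, 0.0873]
tool_rot: [0.981, -0.192, 0.0, 0.0]
contact_force: [-1.1, 0.2, -1.0]
opening: 0.0215
```

```bash
python3 - <<'E'
from station import manip
for i in range(4):
  manip.capture('top');s=manip.observe();print(s['time'],s['ee_pos'].round(4),s['contact_force'].round(2),s['wrist_torque'].round(2))
E
```

```text
10.25 [0.5197 0.0942 0.0873] [-1.67  1.74 -1.09] [0.26 0.33 0.03]
10.3 [0.5197 0.0942 0.0873] [-0.13  0.09 -0.38] [ 0.15  0.32 -0.01]
10.35 [0.5196 0.0942 0.0872] [-1.    0.71  0.07] [ 0.2   0.28 -0.01]
10.4 [0.5196 0.0942 0.0873] [-1.04  0.37 -0.35] [0.19 0.25 0.02]
```

>>> jog_arm([
  [[-0.2,0,-1],0],
  [[0,0,-1],0],
  [[0,0,-1],0],
  [[0,0,-1],0],
  [[0,0,-1],0],
  [[0,0,0],0],
])

```text
time: 11.0
ee_pos: [0.5193, 0.0943, 0.0819]
tool_rot: [0.981, -0.192, -0.0, 0.0]
contact_force: [-0.8, 0.8, -1.7]
opening: 0.0212
```

>>> jog_arm([
  [[0,0,-1],0],
  [[0,0,-1],0],
  [[0,0,-1],0],
  [[0,0,-1],0],
  [[0,0,-1],0],
  [[0,0,0],0],
])

```text
time: 11.6
ee_pos: [0.5193, 0.0943, 0.0769]
tool_rot: [0.981, -0.192, -0.0, 0.0]
contact_force: [0.2, -0.2, -1.4]
opening: 0.0216
```

>>> jog_arm([
  [[0,0,-1],0],
  [[0,0,-1],0],
  [[0,0,-1],0],
  [[0,0,-1],0],
  [[0,0,0],0],
])

```text
time: 12.1
ee_pos: [0.5193, 0.0942, 0.0729]
tool_rot: [0.981, -0.192, -0.0, 0.0]
contact_force: [-0.6, 0.9, -1.7]
opening: 0.0217
```

```bash
python3 - <<'E'
from h import *
from station import manip
for i in range(3):
  c=manip.capture('scene');s=manip.observe();print(s['time'],s['ee_pos'].round(4),s['contact_force'].round(2),s['opening'])
cv2.imwrite('pics/s5.png',cv2.resize(c['frame'][150:250,240:360,::-1],None,fx=6,fy=6,interpolation=cv2.INTER_CUBIC))
E
```

```text
12.15 [0.5193 0.0942 0.073 ] [-0.65  0.74 -1.82] 0.021812380420113273
12.2 [0.5193 0.0942 0.073 ] [-0.68  1.19 -1.12] 0.021196715844334767
12.25 [0.5193 0.0943 0.0731] [-0.47  0.83 -1.26] 0.02159541278291064
```

View pics/s5.png

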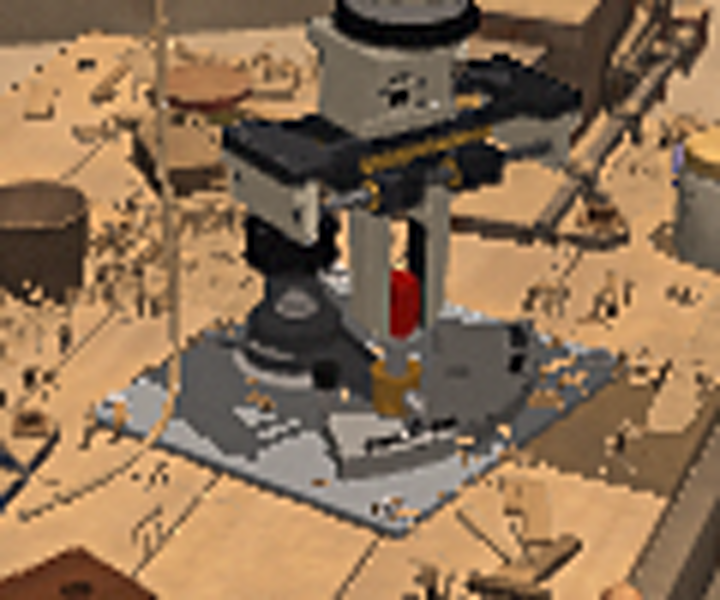

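Pin is inside the bush, tip near z = 26 mm. Feeling down slowly for the quadrant.

>>> jog_arm([
  [[0,0,-0.7],0],
  [[0,0,-0.7],0],
  [[0,0,-0.7],0],
  [[0,0,0],0],
  [[0,0,0],0],
])

```text
time: 12.75
ee_pos: [0.5193, 0.0943, 0.071]
tool_rot: [0.981, -0.192, -0.0, 0.0]
contact_force: [-1.3, 1.2, -0.6]
opening: 0.0218
```

>>> jog_arm([
  [[0,0,-0.6],0],
  [[0,0,-0.6],0],
  [[0,0,0],0],
  [[0,0,0],0],
])

```text
time: 13.15
ee_pos: [0.5193, 0.0942, 0.0698]
tool_rot: [0.981, -0.192, -0.0, -0.0]
contact_force: [-0.7, 1.9, -1.7]
opening: 0.0216
```

>>> jog_arm([
  [[0,0,-0.5],0],
  [[0,0,0],0],
  [[0,0,0],0],
])

```text
time: 13.45
ee_pos: [0.5193, 0.0943, 0.0693]
tool_rot: [0.981, -0.192, -0.0, -0.0]
contact_force: [-1.5, 1.5, -0.8]
opening: 0.0211
```

>>> jog_arm([
  [[0,0,-0.5],0],
  [[0,0,0],0],
  [[0,0,0],0],
])

```text
time: 13.75
ee_pos: [0.5193, 0.0943, 0.0688]
tool_rot: [0.981, -0.192, -0.0, -0.0]
contact_force: [-0.8, 1.1, -0.6]
opening: 0.0217
```

>>> jog_arm([
  [[0,0,-0.4],0],
  [[0,0,0],0],
  [[0,0,0],0],
])

```text
time: 14.05
ee_pos: [0.5194, 0.0942, 0.0686]
tool_rot: [0.981, -0.192, 0.0, -0.0]
contact_force: [-1.5, 1.4, 0.6]
opening: 0.0214
```

>>> jog_arm([
  [[0,0,-0.4],0],
  [[0,0,0],0],
  [[0,0,0],0],
])

```text
time: 14.35
ee_pos: [0.5195, 0.0943, 0.0685]
tool_rot: [0.981, -0.192, 0.0, -0.0]
contact_force: [-2.2, 1.0, 6.0]
opening: 0.0211
```

Contact at the expected quadrant height (tip ≈ 22 mm). I'll ease off slightly, then swing in the arc; working out the arc steps.

```bash
python3 - <<'E'
import numpy as np
P=np.array([.6118,.0560])*1e3;a0=np.radians(157.5)
p=lambda a:P+100*np.array([np.cos(a0+a),np.sin(a0+a)])
for a in np.arange(0,.8,.03):print(round(a,3),p(a).round(1),(p(a+.03)-p(a)).round(2))
E
```

```text
0.0 [519.4  94.3] [-1.11 -2.79]
0.03 [518.3  91.5] [-1.02 -2.82]
0.06 [517.3  88.7] [-0.94 -2.85]
0.09 [516.3  85.8] [-0.85 -2.88]
0.12 [515.5  82.9] [-0.76 -2.9 ]
0.15 [514.7  80. ] [-0.68 -2.92]
0.18 [514.1  77.1] [-0.59 -2.94]
0.21 [513.5  74.2] [-0.5  -2.96]
0.24 [513.   71.2] [-0.41 -2.97]
0.27 [512.6  68.2] [-0.32 -2.98]
0.3 [512.2  65.3] [-0.23 -2.99]
0.33 [512.   62.3] [-0.14 -3.  ]
0.36 [511.9  59.3] [-0.05 -3.  ]
0.39 [511.8  56.3] [ 0.04 -3.  ]
0.42 [511.8  53.3] [ 0.13 -3.  ]
0.45 [512.   50.3] [ 0.22 -2.99]
0.48 [512.2  47.3] [ 0.31 -2.98]
0.51 [512.5  44.3] [ 0.4  -2.97]
0.54 [512.9  41.3] [ 0.48 -2.96]
0.57 [513.4  38.4] [ 0.57 -2.94]
0.6 [513.9  35.4] [ 0.66 -2.93]
0.63 [514.6  32.5] [ 0.75 -2.9 ]
0.66 [515.4  29.6] [ 0.84 -2.88]
0.69 [516.2  26.7] [ 0.92 -2.85]
0.72 [517.1  23.9] [ 1.01 -2.83]
0.75 [518.1  21. ] [ 1.09 -2.79]
0.78 [519.2  18.2] [ 1.17 -2.76]
```

>>> jog_arm([
  [[0,0,0.3],0],
  [[0,0,0],0],
  [[0,0,0],0],
])

```text
time: 14.65
ee_pos: [0.5194, 0.0943, 0.0685]
tool_rot: [0.981, -0.192, 0.0, -0.0]
contact_force: [-1.8, 0.7, 4.5]
opening: 0.0213
```

>>> jog_arm([
  [[0,0,0.2],0],
  [[-1.1,-2.8,0],0.03],
  [[-1.0,-2.8,0],0.03],
  [[-0.9,-2.9,0],0.03],
  [[0,0,0],0],
])

```text
time: 15.15
ee_pos: [0.5164, 0.086, 0.0686]
tool_rot: [0.989, -0.148, 0.0, -0.0]
contact_force: [-1.4, 4.4, 2.5]
opening: 0.0215
```

>>> jog_arm([
  [[-0.85,-2.9,0],0.03],
  [[-0.8,-2.9,0],0.03],
  [[-0.7,-2.9,0],0.03],
  [[-0.6,-2.9,0],0.03],
  [[-0.5,-3,0],0.03],
  [[-0.4,-3,0],0.03],
  [[-0.3,-3,0],0.03],
  [[0,0,0],0],
])

```text
time: 15.95
ee_pos: [0.5122, 0.0655, 0.0686]
tool_rot: [0.999, -0.043, -0.0, -0.001]
contact_force: [-2.1, 5.8, 3.0]
opening: 0.0216
```

>>> jog_arm([
  [[-0.2,-3,0],0.03],
  [[-0.15,-3,0],0.03],
  [[-0.05,-3,0],0.03],
  [[0,-3,0],0.03],
  [[0.1,-3,0],0.03],
  [[0.2,-3,0],0.03],
  [[0,0,0],0],
])

```text
time: 16.65
ee_pos: [0.512, 0.0476, 0.0685]
tool_rot: [0.999, 0.047, -0.0, -0.001]
contact_force: [-3.4, 6.0, 4.3]
opening: 0.0213
```

```bash
python3 - <<'E'
from h import *
from station import manip
s=manip.observe();c=wristcam(manip.capture('wrist'),s);print(s['time'],s['ee_pos'].round(4),s['contact_force'].round(2),s['wrist_torque'].round(2))
pickle.dump((s,c),open('w6.pkl','wb'))
cv2.imwrite('pics/w6.png',cv2.resize(c['frame'][120:300,180:380,::-1],None,fx=4,fy=4,interpolation=cv2.INTER_CUBIC))
E
```

```text
16.65 [0.512  0.0476 0.0685] [-3.36  6.03  4.33] [ 1.34  0.58 -0.  ]
```

View pics/w6.png

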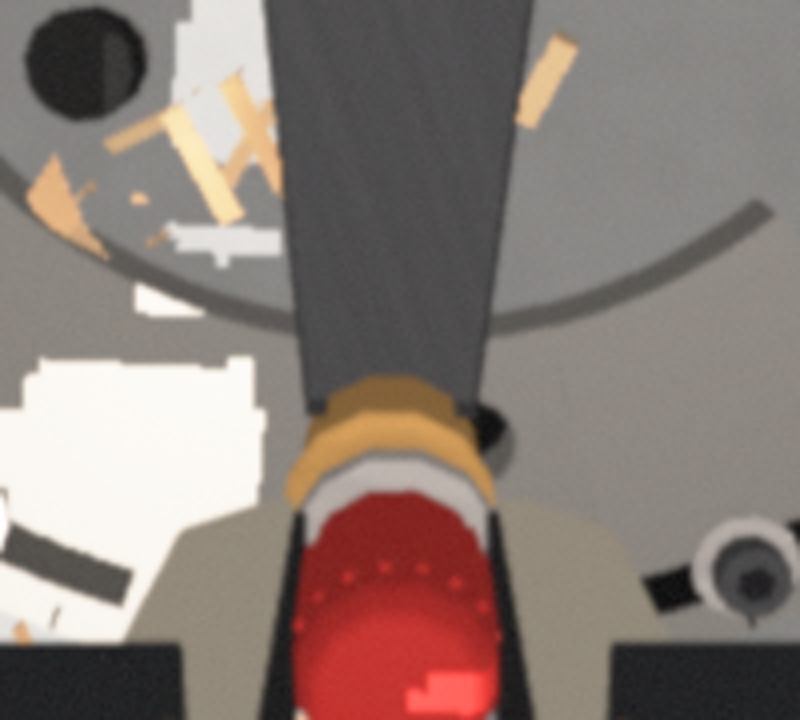

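```bash
python3 - <<'E'
from h import *
s,w=pickle.load(open('w6.pkl','rb'))
P=np.array([.6118,.0560])
for u,v in((514,447),(490,405)):
  X=ray(w,180+u/4,120+v/4,.022);d=X[:2]-P;print(X.round(4),np.hypot(*d),np.degrees(np.arctan2(d[1],d[0]))%360, (np.arctan2(d[1],d[0])%(2*np.pi)-np.radians(157.5)))
E
```

```text
[0.5135 0.0297 0.022 ] 0.10172323164948012 194.9760844616176 0.6540810646107138
[0.5198 0.034  0.022 ] 0.09461416975884265 193.42755224594717 0.6270540788740617
```

>>> jog_arm([
  [[-0.3,0,0.1],0],
  [[0.25,-2,0],0.02],
  [[0.25,-2,0],0.02],
  [[0.3,-2,0],0.02],
  [[0,0,0],0],
])

```text
time: 17.2
ee_pos: [0.5125, 0.0417, 0.0685]
tool_rot: [0.997, 0.076, -0.0, -0.001]
contact_force: [-1.6, 6.2, 3.1]
opening: 0.0216
```

>>> jog_arm([
  [[0.3,-2,0],0.02],
  [[0,0,0],0],
])

```text
time: 17.4
ee_pos: [0.5127, 0.0397, 0.0685]
tool_rot: [0.996, 0.086, -0.0, -0.001]
contact_force: [-2.7, 7.1, 2.5]
opening: 0.0215
```

>>> jog_arm([
  [[0.2,-1,0],0.01],
  [[0,0,0],0],
])

```text
time: 17.6
ee_pos: [0.5129, 0.0387, 0.0684]
tool_rot: [0.996, 0.091, -0.0, -0.001]
contact_force: [-2.7, 7.1, 2.4]
opening: 0.0213
```

>>> jog_arm([
  [[0.2,-1,0],0.01],
  [[0,0,0],0],
])

```text
time: 17.8
ee_pos: [0.5131, 0.0377, 0.0684]
tool_rot: [0.995, 0.096, -0.0, -0.001]
contact_force: [-2.6, 7.0, 2.1]
opening: 0.0211
```

>>> jog_arm([
  [[0.2,-0.7,0],0.01],
  [[0,0,0],0],
])

```text
time: 18.0
ee_pos: [0.5132, 0.037, 0.0684]
tool_rot: [0.995, 0.101, -0.0, -0.001]
contact_force: [-2.7, 6.9, 3.4]
opening: 0.0213
```

>>> jog_arm([
  [[0.1,-0.7,0],0.007],
  [[0,0,0],0],
])

```text
time: 18.2
ee_pos: [0.5133, 0.0363, 0.0684]
tool_rot: [0.995, 0.105, -0.0, -0.001]
contact_force: [-2.4, 6.4, 1.6]
opening: 0.0216
```

>>> jog_arm([
  [[0.1,-0.7,0],0.007],
  [[0,0,0],0],
])

```text
time: 18.4
ee_pos: [0.5135, 0.0356, 0.0684]
tool_rot: [0.994, 0.108, -0.0, -0.001]
contact_force: [-1.9, 7.5, 2.6]
opening: 0.0215
```

>>> jog_arm([
  [[0.15,-0.7,0],0.007],
  [[0,0,0],0],
])

```text
time: 18.6
ee_pos: [0.5136, 0.0349, 0.0685]
tool_rot: [0.994, 0.112, -0.0, -0.001]
contact_force: [-2.1, 7.4, 1.5]
opening: 0.0215
```

>>> jog_arm([
  [[0,0,-0.4],0],
  [[0,0,0],0],
])

```text
time: 18.8
ee_pos: [0.5136, 0.0349, 0.068]
tool_rot: [0.994, 0.111, -0.0, -0.001]
contact_force: [-2.3, 6.5, 2.0]
opening: 0.0217
```

```bash
python3 - <<'E'
from h import *
from station import manip
s=manip.observe();c=wristcam(manip.capture('wrist'),s);print(s['time'],s['ee_pos'].round(4),s['contact_force'].round(2),s['wrist_torque'].round(2))
pickle.dump((s,c),open('w7.pkl','wb'))
cv2.imwrite('pics/w7.png',cv2.resize(c['frame'][120:300,180:380,::-1],None,fx=4,fy=4,interpolation=cv2.INTER_CUBIC))
E
```

```text
18.8 [0.5136 0.0349 0.068 ] [-2.28  6.55  2.03] [1.46 0.6  0.01]
```

View pics/w7.png

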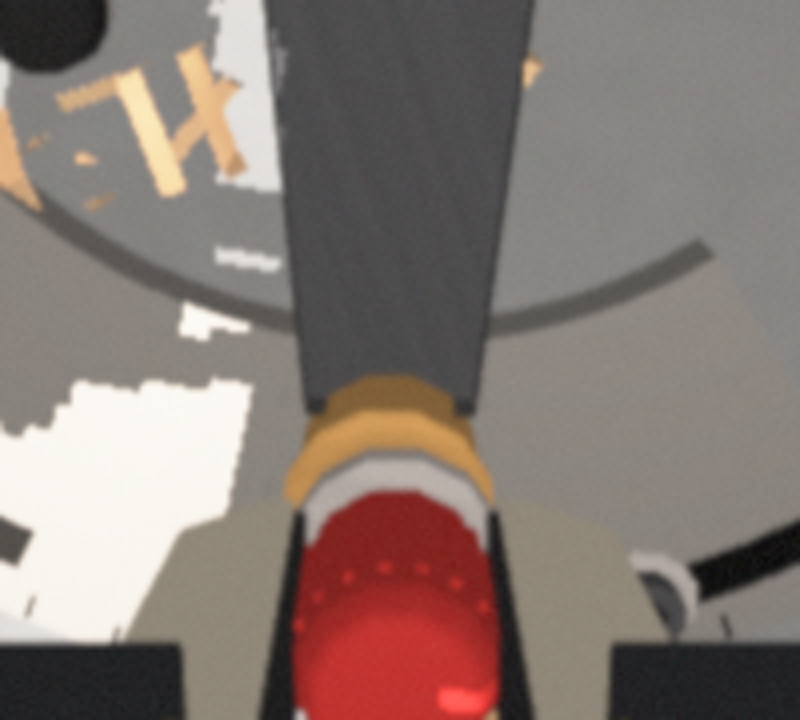

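Pressing 0.4 mm moved the pin down 0.4 mm with no rise in force, so the tip is over the hole. Pressing on gently.

>>> jog_arm([
  [[0,0,-0.5],0],
  [[0,0,0],0],
])

```text
time: 19.05
ee_pos: [0.5136, 0.035, 0.0675]
tool_rot: [0.994, 0.111, -0.0, -0.001]
contact_force: [-2.9, 6.4, 1.1]
opening: 0.0218
```

>>> jog_arm([
  [[0,0,-0.5],0],
  [[0,0,0],0],
])

```text
time: 19.25
ee_pos: [0.5136, 0.035, 0.0671]
tool_rot: [0.994, 0.111, -0.0, -0.001]
contact_force: [-3.0, 6.3, 3.5]
opening: 0.0214
```

>>> jog_arm([
  [[0,0,-0.5],0],
  [[0,0,0],0],
])

```text
time: 19.45
ee_pos: [0.5135, 0.0351, 0.0666]
tool_rot: [0.994, 0.111, -0.0, -0.001]
contact_force: [-3.1, 9.1, 3.2]
opening: 0.0214
```

>>> jog_arm([
  [[0,0,-0.5],0],
  [[0,0,0],0],
])

```text
time: 19.65
ee_pos: [0.5135, 0.0352, 0.066]
tool_rot: [0.994, 0.111, -0.0, -0.001]
contact_force: [-2.9, 9.9, 3.6]
opening: 0.0212
```

>>> jog_arm([
  [[-0.2,0.4,0],0],
  [[0,0,-0.5],0],
  [[0,0,0],0],
])

```text
time: 19.95
ee_pos: [0.5134, 0.0355, 0.0655]
tool_rot: [0.994, 0.112, -0.0, -0.001]
contact_force: [-2.3, 7.5, 2.5]
opening: 0.0214
```

>>> jog_arm([
  [[0,0,-0.7],0],
  [[0,0,0],0],
])

```text
time: 20.15
ee_pos: [0.5134, 0.0355, 0.0648]
tool_rot: [0.994, 0.111, -0.0, -0.001]
contact_force: [-2.8, 7.5, 2.6]
opening: 0.0216
```

Forces steady and the pin is 4 mm into the hole. Continuing down.

>>> jog_arm([
  [[0,0,-0.8],0],
  [[0,0,-0.8],0],
  [[0,0,0],0],
])

```text
time: 20.45
ee_pos: [0.5134, 0.0355, 0.0632]
tool_rot: [0.994, 0.111, -0.0, -0.001]
contact_force: [-3.1, 7.5, 1.3]
opening: 0.0215
```

>>> jog_arm([
  [[0,0,-0.8],0],
  [[0,0,-0.8],0],
  [[0,0,0],0],
])

```text
time: 20.75
ee_pos: [0.5134, 0.0355, 0.0616]
tool_rot: [0.994, 0.111, -0.0, -0.001]
contact_force: [-2.3, 8.1, 2.2]
opening: 0.0215
```

>>> jog_arm([
  [[0,0,-0.8],0],
  [[0,0,-0.8],0],
  [[0,0,0],0],
])

```text
time: 21.05
ee_pos: [0.5134, 0.0356, 0.06]
tool_rot: [0.994, 0.111, -0.0, -0.001]
contact_force: [-2.1, 7.7, 2.5]
opening: 0.0216
```

>>> jog_arm([
  [[0,0,-0.8],0],
  [[0,0,-0.8],0],
  [[0,0,0],0],
])

```text
time: 21.35
ee_pos: [0.5133, 0.0356, 0.0584]
tool_rot: [0.994, 0.111, -0.0, -0.001]
contact_force: [-3.4, 7.9, 2.5]
opening: 0.0212
```

>>> jog_arm([
  [[0,0,-0.7],0],
  [[0,0,-0.4],0],
  [[0,0,0],0],
])

```text
time: 21.65
ee_pos: [0.5134, 0.0356, 0.0574]
tool_rot: [0.994, 0.111, -0.0, -0.001]
contact_force: [-2.4, 8.1, 2.9]
opening: 0.0214
```

>>> jog_arm([
  [[0,0,-0.4],0],
  [[0,0,0],0],
])

```text
time: 21.85
ee_pos: [0.5134, 0.0356, 0.057]
tool_rot: [0.994, 0.111, -0.0, -0.001]
contact_force: [-3.0, 8.5, 3.7]
opening: 0.0216
```

>>> jog_arm([
  [[0,0,-0.4],0],
  [[0,0,0],0],
])

```text
time: 22.05
ee_pos: [0.5134, 0.0356, 0.0566]
tool_rot: [0.994, 0.111, -0.0, -0.001]
contact_force: [-3.3, 8.8, 4.6]
opening: 0.0217
```

>>> jog_arm([
  [[0,0,-0.4],0],
  [[0,0,0],0],
])

```text
time: 22.25
ee_pos: [0.5135, 0.0356, 0.0566]
tool_rot: [0.994, 0.111, -0.0, -0.001]
contact_force: [-5.0, 8.5, 8.2]
opening: 0.0214
```

>>> jog_arm([
  [[0,0,-0.4],0],
  [[0,0,0],0],
])

```text
time: 22.45
ee_pos: [0.5135, 0.0356, 0.0566]
tool_rot: [0.994, 0.111, -0.0, -0.001]
contact_force: [-7.0, 8.6, 11.7]
opening: 0.0217
```

```bash
python3 - <<'E'
from h import *
from station import manip
s=manip.observe();print(s['time'],s['ee_pos'].round(4),s['contact_force'].round(2))
a=cv2.resize(manip.capture('scene')['frame'][150:250,240:360,::-1],(480,400),interpolation=cv2.INTER_CUBIC)
cw=manip.capture('wrist');
b=cv2.resize(cw['frame'][120:300,200:360,::-1],(320,400),interpolation=cv2.INTER_CUBIC)
cv2.imwrite('pics/s8.png',np.hstack([a,b]))
E
```

```text
22.45 [0.5135 0.0356 0.0566] [-7.05  8.55 11.72]
```

View pics/s8.png

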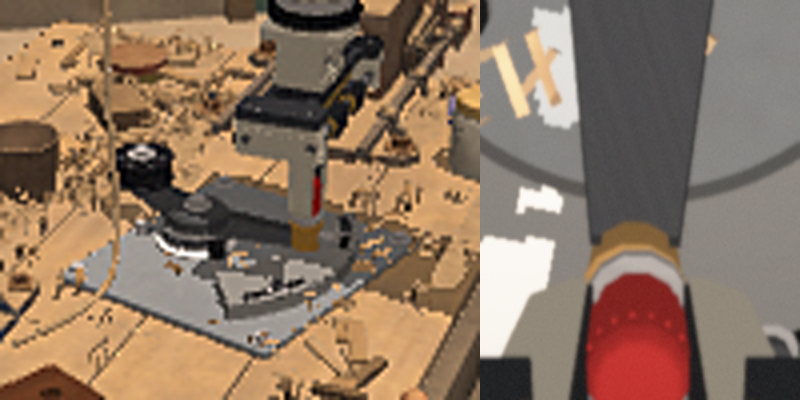

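Collar stops at the expected height (TCP 56.6 mm, tip ≈ 10 mm) and the force builds against it. Before opening, I'll let the spring load pass gently onto the hole.

>>> jog_arm([
  [[-0.3,0.3,0.3],0],
  [[-0.2,0.3,0],0],
  [[0,0,0],0],
])

```text
time: 22.85
ee_pos: [0.5133, 0.036, 0.0566]
tool_rot: [0.994, 0.112, 0.0, -0.001]
contact_force: [-2.5, 7.1, 5.7]
opening: 0.0215
```

>>> jog_arm([
  [[0,0.3,0],0],
  [[0,0.3,0],0],
  [[0,0,0],0],
])

```text
time: 23.15
ee_pos: [0.5132, 0.0365, 0.0566]
tool_rot: [0.994, 0.111, 0.0, -0.001]
contact_force: [-3.3, 6.1, 6.9]
opening: 0.0214
```

>>> jog_arm([
  [[-0.1,0.3,0],0],
  [[0,0.3,0],0],
  [[0,0,0],0],
])

```text
time: 23.45
ee_pos: [0.513, 0.0371, 0.0566]
tool_rot: [0.994, 0.111, 0.0, -0.0]
contact_force: [-3.5, 5.9, 7.6]
opening: 0.0215
```

>>> jog_arm([
  [[-0.1,0.3,0],0],
  [[0,0.3,0],0],
  [[0,0,0],0],
])

```text
time: 23.75
ee_pos: [0.5129, 0.0376, 0.0565]
tool_rot: [0.994, 0.111, 0.0, -0.0]
contact_force: [-3.2, 4.8, 7.6]
opening: 0.0214
```

>>> jog_arm([
  [[-0.1,0.3,0],0],
  [[0,0.3,0],0],
  [[0,0,0],0],
])

```text
time: 24.05
ee_pos: [0.5129, 0.0378, 0.0566]
tool_rot: [0.994, 0.111, 0.0, 0.0]
contact_force: [-3.4, 1.3, 6.8]
opening: 0.0217
```

>>> jog_arm([
  [[-0.1,0.3,0],0],
  [[0,0.2,0],0],
  [[0,0,0],0],
])

```text
time: 24.35
ee_pos: [0.5129, 0.038, 0.0566]
tool_rot: [0.994, 0.111, 0.0, 0.0]
contact_force: [-3.0, -2.0, 6.2]
opening: 0.0214
```

Load is now on the lock hole (y force ≈ 0). Press once more to confirm seating, then release.

>>> jog_arm([
  [[-0.2,-0.15,0],0],
  [[0,0,-0.3],0],
  [[0,0,0],0],
  [[0,0,0.5],0],
  [[0,0,0],0],
])

```text
time: 24.85
ee_pos: [0.5127, 0.0379, 0.0566]
tool_rot: [0.994, 0.111, 0.0, 0.0]
contact_force: [0.7, -1.0, 5.0]
opening: 0.0215
```

>>> jog_arm([
  [[0,0,0],0],
  [[0,0,0],0],
  [[0,0,0],0],
  [[0,0,0],0],
  [[0,0,0],0],
], gripper=0.5)

```text
time: 25.35
ee_pos: [0.5125, 0.0381, 0.0563]
tool_rot: [0.994, 0.112, -0.0, -0.0]
contact_force: [-0.0, -0.4, -0.2]
opening: 0.0461
```

```bash
python3 - <<'E'
from h import *
from station import manip
cw=manip.capture('wrist');s=manip.observe();print(s['time'],s['ee_pos'].round(4),s['contact_force'].round(2),s['opening'])
cv2.imwrite('pics/w9.png',cv2.resize(cw['frame'][100:320,160:400,::-1],None,fx=3.2,fy=2.7,interpolation=cv2.INTER_CUBIC))
E
```

```text
25.4 [0.5125 0.0381 0.0564] [-0.07 -0.4   1.08] 0.046054285502329186
```

View pics/w9.png

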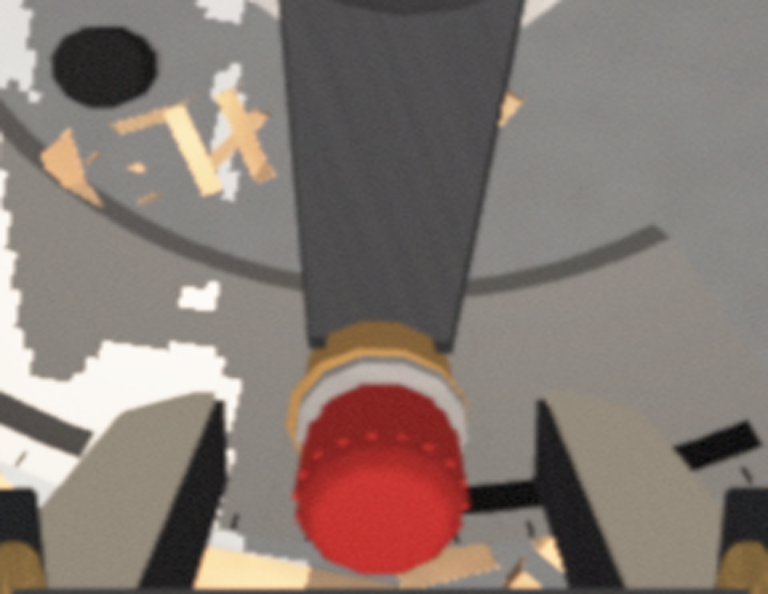

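Released: the pin head stands in the bush, fingers clear on both sides, and the arm has stayed back. Lifting straight up and checking from above.

>>> jog_arm([
  [[0,0,5],0],
  [[0,0,15],0],
  [[0,0,25],0],
  [[0,0,35],0],
  [[0,0,35],0],
  [[0,0,30],0],
  [[-10,0,15],0],
  [[0,0,0],0],
  [[0,0,0],0],
])

```text
time: 26.3
ee_pos: [0.502, 0.0381, 0.2158]
tool_rot: [0.994, 0.112, -0.0, -0.0]
contact_force: [-0.4, 0.0, -1.5]
opening: 0.0462
```

```bash
python3 - <<'E'
from h import *
from station import manip
s=manip.observe();c=wristcam(manip.capture('wrist'),s);d=manip.capture('scene');t=manip.capture('top')
print(s['time'],s['ee_pos'].round(4),s['contact_force'].round(2))
pickle.dump((s,c,d,t),open('f.pkl','wb'))
cv2.imwrite('pics/f1.png',cv2.resize(c['frame'][:,:,::-1],(800,600)))
cv2.imwrite('pics/f2.png',cv2.resize(d['frame'][160:290,190:360,::-1],None,fx=4.5,fy=4.5,interpolation=cv2.INTER_CUBIC))
E
```

```text
26.3 [0.502  0.0381 0.2158] [-0.37  0.05 -1.47]
```

View pics/f1.png

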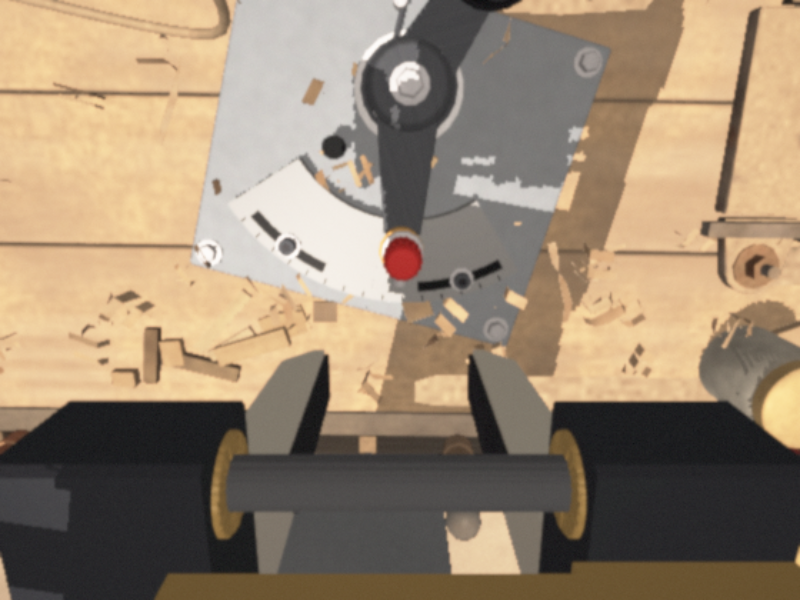

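View pics/f2.png

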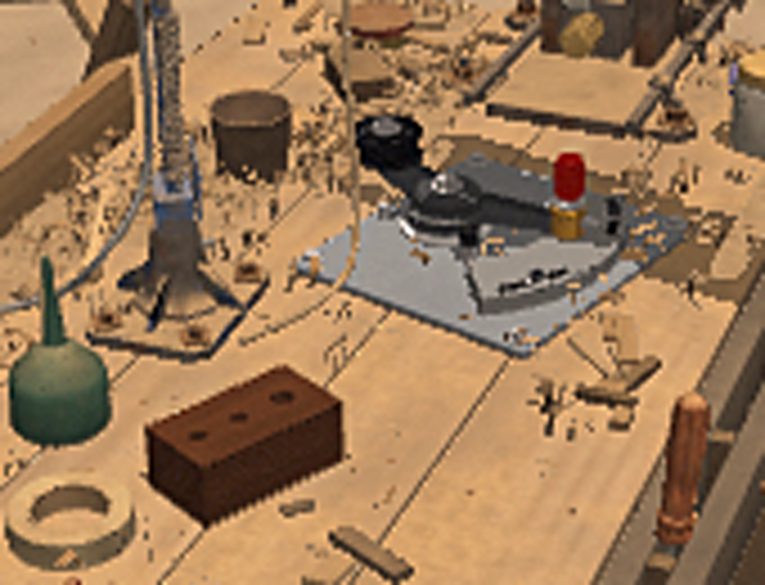

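The arm stays locked, the pin is upright with the collar on the bush, and the can, tape, jar and block are in place. A numeric check of the head height, then hand in.

```bash
python3 - <<'E'
from h import *
from station import manip
s,c,d,t=pickle.load(open('f.pkl','rb'))
for z in(.048,.087):print(z,proj(d,[.5135,.037,z]).round(1))
h=cv2.cvtColor(d['frame'],cv2.COLOR_RGB2HSV);m=((h[...,0]<6)|(h[...,0]>174))&(h[...,1]>180)&(h[...,2]>100);m[:,:300]=0;m[:,335:]=0
ys,xs=np.nonzero(m);print('red rows',ys.min(),ys.max(),xs.min(),xs.max(),'expected head rows',[proj(d,[.5135,.037,z])[1].round(1) for z in(.053,.087)])
print(manip.hand_in())
E
```

```text
0.048 [315.4 205.1]
0.087 [315.8 194.7]
red rows 194 204 313 319 expected head rows [np.float64(203.7), np.float64(194.7)]
the job is handed in; nothing more can be done
None
```

The tensioner is locked back and the job is handed in at about 26 s of the 64 s allowed; no verdict is reported.

**What I did:**
- I took the pin from the block and lowered it into the bush.
- I swung the arm round with the pin riding lightly on the quadrant, pressing with about 1.5–6 N and at most about 7 N on first contact.
- The lock hole was at an arm angle of about 0.59 to 0.60 rad. From there I pressed the pin down until the collar stopped it, reading about 12 N.
- I eased the spring load onto the hole until the sideways force was near zero, then opened the fingers and backed off.

**Last checks:**
- **Arm:** it stayed back after release.
- **Pin:** it stands upright, and the red head's height in the scene view matches fully home to within about a pixel.
- **Other things:** the oil can, tape roll and block look unmoved in the last scene view. The nail jar was only partly in view in those pictures; the robot never went near it after the start.

**Not as expected:**
- I did not feel the sprung ball's 3 to 10 N grip clearly on the way down.
- The pin pressed sideways on the hole edge for a moment at about 10 N. I corrected it by 0.4 mm.

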